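# Wheel a caster up to the end stop and chock it

### The arm

A 6-joint arm with a two-finger parallel gripper is mounted at the origin on the work surface. World frame = base frame: x ahead of the robot, y to its left, z up, the work surface at z = 0. Lengths are in m, angles in rad, forces in N, time in s.
With the tool pointing down it reaches from about 0.25 to 0.775 m from the base axis. Payload 4 kg.
Tool frame: the origin (TCP) lies at the very end of the fingers, on their centre line; the grasp point (between the pads) lies tcp_to_grasp behind it (tcp_to_grasp is the distance from the TCP to the grasp point, in m); z points along the fingers, y is the direction in which the jaws open and shut (so a half turn about z gives the same grasp; the last joint's range is limited). The gripper opens to 94 mm and grips with 3 to 60 N. Pads are 16 mm wide; open, the fingers measure 119 mm over their backs; the gripper's body (75 mm by 177 mm) begins 78 mm behind the grasp point.
Start: joints at [-1.285, 0.087, 1.371, -0, 1.684, -0.103], TCP at [0.208, -0.509, 0.206] pointing down, gripper open.
Joint ranges: [-3.1, 3.1], [-0.76, 2.03], [0.27, 2.55], [-1.08, 4.22], [0.17, 2.65], [-2.57, 2.57]. Speed limits (rad/s): [2.79, 2.79, 3.14, 3.14, 3.14, 3.14].

### API

Orientations are given as [roll, pitch, yaw] about the fixed x, y, z axes, in that order (R = Rz(yaw) Ry(pitch) Rx(roll)).
In Python, from bench import * gives the robot as it stands.
- The arm moves only by the tool play_rows, never from a script. Its argument "rows" is a list of rows, each a list of 3 entries, a list of its own where there are three numbers: the finger opening in cm, from 0 to 9.4, then the shift along the world's x, y, z in cm, then the turn, a rotation vector about the world's x, y, z in rad. A call has 1 to 8 rows; each row is the pose to reach, as a shift and turn from the pose commanded when the call began; what a row does not reach only later rows make up. A row lasts 1/12 s, in which the tool goes at most 41.7 mm and 7.16 degrees, less where a joint would pass 70% of its speed; a pose out of reach is approached as far as the arm can. A call with a gripper value outside its range is refused whole. The fingers move at their own pace and stop on an object; the grip force is fixed at half the most. Time passes only in rows, so rows that repeat a pose let the fingers close. It gives the time, the measured TCP pose, the force and the opening at its end, in the units of the state.
- get_obs(): the state, without advancing time (a new reading comes with each control period).
- snapshot(name): name is "scene" or "top"; returns a dict with "pixels" (384x512x3 uint8, red, green, blue), "fx", "fy", "cx", "cy" (pixels), "rvec" (rotation vector, rad) and "tvec" (3), from world to camera coordinates, as OpenCV has them. Camera axes: x right, y down, z forward; pixel columns grow to the right and rows downward; lengths in m; the calibration is good to about 2 mm. A picture is of the moment at which its call begins. There is no depth.
- close_job(): hands the job in, once; it reports no verdict.
Trained networks look in the newest picture that a camera, given by its name, has taken for a name from the list of things; names that differ only in an ending like _2 or _b are one class to them, and where a whole thing is asked for, a point or a joint stands for the part that bears it (a point fixed in the world has none). Each returns a list of dicts, best first, with "confidence" (0 to 1); they miss things now and then, are a little off and sometimes report something else, mostly with a low value. They report only what shows in the picture. A call takes as long as a camera call. They do not tell look-alikes from the thing itself.
- silhouettes(camera, label): "mask" (384x512 bool, what is visible of it) and "point" ([row, column] in pixels, amid what is visible of it).
The state is a dict: "time": time; "joint_positions": joint angles; "qvel": joint speeds; "joint_torque": joint torques, N m; "tool_pos": TCP position; "ee_rot": TCP orientation; "wrist_force": force on the tool from outside, world axes, zero at the start; "wrist_torque": the same for the moment, N m; "width": finger opening in m.
Only numpy, scipy, OpenCV 4.12 (cv2) and the standard library are available. Lean on these libraries where they do the work, as an engineer would, in place of code of your own. Each camera call takes 0.05 s, during which the arm holds its last target. There are 200 camera calls.

### The job

Take the caster wheel standing on the blue-edged track by the ends of its hub and roll it on its tyre, turning and not skidding, lifted or fallen over, over the humps until it touches the red pad of the end stop. Let go, then slide the yellow chock up behind it and press it gently but firmly home so that the wheel stands tight between chock and pad, and leave it there. Do not disturb the spare wheel, the screwdriver or the jar.

Things in the scene. Friction and masses are not known exactly. Their poses are not given: they have to be found in the camera images.
- track: Track fixed on the bench, 430 x 62 mm. Origin: centre of its underside; x along it towards the stop (the way to roll), y across, z up. Channel floor 8 mm above the bench, 36 mm wide between blue kerbs 6 mm higher, 52 mm over both. Brass humps 2 mm high, 9 mm wide cross the floor at x = -111, -39, +66 mm; the wheel starts between the first two and rolls over the other two.
- wheel_center (a point): Centre of the 0.28 to 0.46 kg caster wheel: black tyre 75 mm across, 28 mm wide; steel hub ends 16 mm across, 40 mm over both. Starts upright in the channel, centre 45.5 mm above the bench, 55 to 95 mm behind the track's centre. y: axle; z: to the yellow stripe, up at first. In a light pinch on the hub ends (3 to 6 N) it turns between the pads as it is moved along; gripped hard it skids.
- wheel: The same caster wheel; origin on its rim opposite the yellow stripe, 37.5 mm from the centre. The pads' friction can carry its weight: unless it is kept bearing lightly down (about 2 N) it may hang in the pinch and stop turning, above all after a hump, where the hub also drops up to 10 mm behind the pads; let go, it stands by itself and can be taken afresh.
- stop: Blue block fixed at the track's end, 56 mm wide, top 70 mm above the bench; origin and axes as the track's, face at x = +175 mm. From it a red pad, 28 mm across, level with the wheel's centre and firm under a push, stands out on a screw: its front is set anywhere from x = +125 to +139 mm, not reported, to be found by feel. Touching it, the wheel's centre is 37.5 mm before it.
- chock: Yellow block 50 mm long, 34 mm wide, on the track behind the wheel; slides against 2 N of friction, stays where left, can travel 220 mm. Origin: middle of the foot of its front face, 9 mm above the bench; x: to the stop. The face is upright, 42 mm high, at first 139 to 145 mm behind the track's centre; it touches the tyre when the wheel's centre is 37.5 mm ahead of it.
- chock_grip (a point): Grip point on the chock's black upright handle, 24 mm long along the track, 20 mm wide across it, its top 91 mm above the bench. The point is 74 mm above the bench and 30 mm behind the chock's front face. x along the track, y across, z up.
- spare_wheel: A second caster wheel of the same kind lying flat on the bench beside the track, 75 mm across, 40 mm high; origin: centre of its underside. Leave it alone.
- screwdriver: Screwdriver lying on the bench on the robot's side of the track; origin: about its middle, on the bench. Leave it alone.
- jar: Small amber jar with a white lid, 52 mm across, 65 mm high, standing on the bench beyond the track; origin: centre of its underside. Leave it alone.
Mind the look-alikes: they are no part of the job. What is shaped like the wheel but green or turquoise is not meant.

How it is judged:
On the way, in this order (a step that is already met when the one before it is completed fails the run):
1. held by the fingers and not pushed by the chock, the wheel has rolled a good quarter turn without skidding much (turned over 1.3 rad within 30 to 75 mm of travel) (angle between wheel_center's own z axis and vertical above 1.3 rad and distance of wheel_center from where it was at the start of the episode between 0.03 and 0.075 m and contact force between the fingers and wheel above 0.5 N and contact force between chock and wheel below 0.1 N).
2. held likewise, the wheel has rolled on to nearly half a turn (turned over 2.6 rad within 75 to 135 mm of travel) (angle between wheel_center's own z axis and vertical above 2.6 rad and distance of wheel_center from where it was at the start of the episode between 0.075 and 0.135 m and contact force between the fingers and wheel above 0.5 N and contact force between chock and wheel below 0.1 N).
3. the wheel touches the stop's pad (over 0.7 N), the chock not yet touching it (contact force between wheel and stop above 0.7 N and contact force between chock and wheel below 0.1 N), for 0.1 s.
4. the chock is pressed home: over 2 N between chock and wheel and between wheel and pad (contact force between chock and wheel above 2 N and contact force between wheel and stop above 2 N), for 0.2 s.
At the end, for the whole second after the job is handed in: The wheel stands upright (within 7 degrees) on the channel floor past the last hump, within the reach of the pad, at rest, with the chock's face no more than 3 mm from its tyre, so that it stays tight between chock and pad (angle between wheel_center's own y axis and vertical between 1.45 and 1.69 rad and z of wheel_center in the frame of track between 0.0425 and 0.0485 m and y of wheel_center in the frame of track between -0.007 and 0.007 m and x of wheel_center in the frame of track between 0.0845 and 0.104 m and x of wheel_center in the frame of chock below 0.0405 m and linear speed of wheel below 0.01 m/s); the robot touches nothing.
It fails at once if the wheel leans more than about 30 degrees or falls flat (angle between wheel_center's own y axis and vertical below 1.05 rad or angle between wheel_center's own y axis and vertical above 2.09 rad).
It fails at once if the wheel is lifted more than 14 mm off the channel floor (z of wheel_center in the frame of track above 0.0595 m).
It fails at once if the wheel is pressed against the stop with more than 20 N (contact force between wheel and stop above 20 N).
It fails at once if the spare wheel, the screwdriver or the jar is moved by more than 20 mm (distance of any of spare_wheel, screwdriver, jar from where it was at the start of the episode above 0.02 m).
It also fails if it takes over 72 s, if anything falls off the work surface, if the arm or the gripper's body presses on something with over 40 N, if the wrist force passes 120 N, or if a joint passes its speed limit or range.

## Working session

There is one attempt and no reset: what is moved stays moved. The work goes in short steps, Python scripts to look and compute and a tool call to move; the robot and the scene stay as the last step left them, time stands still between calls to the robot, and variables do not carry over. Pictures are saved under pics/ and viewed, about 8 in all and at most 12, crops included, and the job is handed in when it is done.

Besides the shell and the picture viewer there is one more tool, called after "Emit:" in YAML: its name, and indented under it one key for each argument. play_rows: Moves the arm, as the interface text tells. Its arguments: {"type":"object","properties":{"rows":{"type":"array"}},"required":["rows"]}

```bash
mkdir -p pics; cat > h.py <<'E'
from bench import *
import numpy as np, cv2
def cam(s):
    R,_=cv2.Rodrigues(np.array(s["rvec"],float)); return R,np.array(s["tvec"],float).ravel()
def pix2w(s,rc,z):
    R,t=cam(s); d=R.T@np.array([(rc[1]-s["cx"])/s["fx"],(rc[0]-s["cy"])/s["fy"],1]); c=-R.T@t
    return c+d*(z-c[2])/d[2]
def w2pix(s,p):
    R,t=cam(s); q=R@np.array(p)+t; return [s["fy"]*q[1]/q[2]+s["cy"], s["fx"]*q[0]/q[2]+s["cx"]]
E
python3 - <<'E'
from h import *
o=get_obs(); print({k:np.round(v,3) for k,v in o.items()}); 
import bench; print(getattr(bench,'tcp_to_grasp',None))
ims=[]
for c in("scene","top"):
    s=snapshot(c); R,t=cam(s); print(c,s["fx"],"campos",np.round(-R.T@t,3)); ims.append(s["pixels"])
    for l,z in(("track",.008),("wheel_center",.0455),("wheel",.0455),("stop",.05),("chock",.03),("chock_grip",.08),("spare_wheel",.02),("screwdriver",.01),("jar",.03)):
        for d in silhouettes(c,l)[:3]:
            ys,xs=np.nonzero(d["mask"]); print(l,round(d["confidence"],2),np.round(d["point"]),len(xs),"r",ys.min(),ys.max(),"c",xs.min(),xs.max(),np.round(pix2w(s,d["point"],z),3))
cv2.imwrite("pics/a.png",cv2.resize(ims[0],(800,600))[:,:,::-1]);cv2.imwrite("pics/b.png",cv2.resize(ims[1],(800,600))[:,:,::-1])
E
```

```text
{'time': np.float64(0.0), 'joint_positions': array([-1.285,  0.088,  1.372, -0.   ,  1.684, -0.103]), 'qvel': array([ 0.   , -0.001,  0.001, -0.001,  0.001, -0.001]), 'joint_torque': array([ 1.0000e-03, -3.4018e+01, -3.0242e+01,  7.2000e-02,  3.3000e-02,
       -0.0000e+00]), 'tool_pos': array([ 0.208, -0.508,  0.204]), 'ee_rot': array([-3.139, -0.   ,  0.389]), 'wrist_force': array([0.613, 0.243, 0.18 ]), 'wrist_torque': array([-0.032, -0.005, -0.009]), 'width': np.float64(0.094)}
0.0188
scene 399.8097071934853 campos [ 1.118 -0.292  0.48 ]
track 0.89 [224. 192.] 5703 r 172 262 c 99 315 [0.508 0.008 0.008]
track 0.7 [197. 289.] 819 r 172 211 c 276 303 [0.55  0.236 0.008]
wheel_center 0.94 [203. 359.] 1251 r 182 223 c 338 378 [0.699 0.288 0.045]
wheel_center 0.9 [164. 310.] 677 r 149 180 c 299 325 [0.512 0.335 0.045]
wheel_center 0.85 [204. 244.] 1200 r 183 222 c 227 267 [0.558 0.104 0.045]
wheel 0.94 [201. 245.] 1179 r 183 221 c 227 266 [0.552 0.11  0.045]
wheel 0.91 [166. 313.] 720 r 149 181 c 299 326 [0.524 0.331 0.045]
wheel 0.83 [243. 303.] 1232 r 221 266 c 286 321 [0.725 0.109 
[... 1130 characters left out ...]
 [238. 380.] 962 r 225 259 c 346 396 [ 0.491 -0.136  0.05 ]
chock 0.81 [182. 200.] 564 r 169 193 c 181 213 [0.59  0.198 0.03 ]
chock 0.17 [146. 363.] 744 r 133 163 c 350 381 [ 0.663 -0.11   0.03 ]
chock_grip 0.87 [182. 197.] 578 r 169 194 c 181 213 [0.586 0.195 0.08 ]
spare_wheel 0.82 [134. 316.] 1294 r 114 154 c 298 338 [ 0.688 -0.023  0.02 ]
spare_wheel 0.4 [291. 261.] 929 r 278 306 c 226 330 [0.389 0.078 0.02 ]
spare_wheel 0.23 [151. 369.] 745 r 133 163 c 349 380 [ 0.656 -0.123  0.02 ]
screwdriver 0.84 [291. 261.] 857 r 279 305 c 226 327 [0.386 0.079 0.01 ]
jar 0.74 [213. 295.] 6842 r 162 259 c 171 397 [0.535 0.018 0.03 ]
jar 0.62 [148. 364.] 755 r 133 163 c 349 381 [ 0.661 -0.112  0.03 ]
```

View pics/a.png

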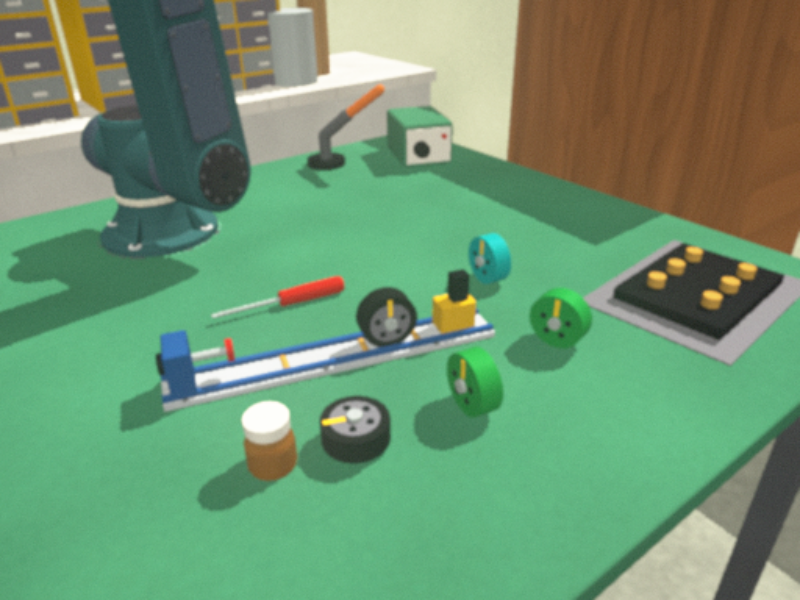

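View pics/b.png

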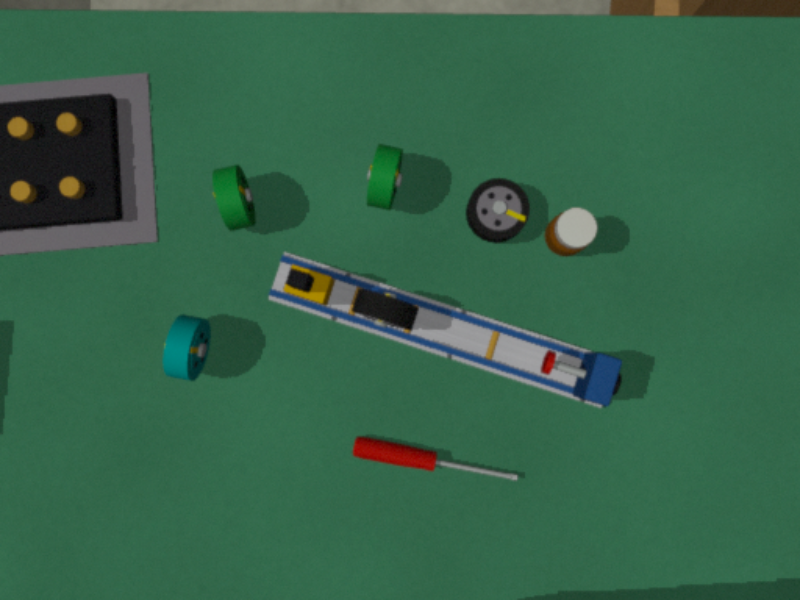

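Wanted: the black upright wheel on the track at scene view (387,317) / top view (385,308). Possible confusions: flat black spare (355,428 / 498,210), green wheels (474,380; 560,318 / 385,177; 235,197) and turquoise (490,257 / 187,347). Next I fit the track precisely.

```bash
cat > fit.py <<'E'
from h import *
from scipy.optimize import least_squares
def hsv(s): return cv2.cvtColor(np.ascontiguousarray(s["pixels"]),cv2.COLOR_RGB2HSV)
def toW(s,m,z): return np.array([pix2w(s,p,z)[:2] for p in np.argwhere(m)])
E
python3 - <<'E'
from fit import *
for c in("top","scene"):
    s=snapshot(c);H=hsv(s);h,S,V=H[...,0],H[...,1],H[...,2]
    tm=cv2.dilate(silhouettes(c,"track")[0]["mask"].astype(np.uint8),np.ones((9,9)))>0
    blue=(h>100)&(h<125)&(S>110)&tm
    P=toW(s,blue,.014); yaw0=np.radians(-106.7)
    # fit: |v| = 22 mm (kerb centre), robust, excluding stop end
    def loc(p,Q): 
        d=Q-p[:2]; a=p[2]; return d@[np.cos(a),np.sin(a)], d@[-np.sin(a),np.cos(a)]
    p=np.array([.535,.03,yaw0])
    f=lambda q:(lambda u,v:np.r_[(np.abs(v)-.022)[(u0<.15)],0])(*loc([p[0]+q[0]*-np.sin(p[2]),p[1]+q[0]*np.cos(p[2]),p[2]+q[1]],P))
    u0=loc(p,P)[0]
    r=least_squares(f,[0,0],loss='soft_l1',f_scale=.001,x_scale=[.01,.1]); q=r.x
    p=np.array([p[0]-q[0]*np.sin(p[2]),p[1]+q[0]*np.cos(p[2]),p[2]+q[1]])
    print(c,"yaw",np.degrees(p[2]),p,"n",blue.sum(),"med",np.median(np.abs(r.fun)))
    def st(n,m,z):
        u,v=loc(p,toW(s,m,z)); print(n,len(u),"u",np.round(np.percentile(u,[1,50,99])*1e3,1),"v",np.round(np.percentile(v,[1,50,99])*1e3,1)); return u,v
    st("kerb",blue,.014)
    br=(h>10)&(h<28)&(S>90)&tm
    u,v=loc(p,toW(s,br,.009)); ok=(np.abs(v)<.018)&(u>.0); print("hump66",ok.sum(),u[ok].mean() if ok.any() else 0, np.percentile(u[ok],[2,98]) if ok.any() else 0)
    wh=(S<60)&(V>110)&tm; u,v=st("white",wh,.008)
    red=((h<6)|(h>174))&(S>150)&tm; 
    if red.any(): st("red",red,.0455); st("redtop",red,.0595)
    yl=(h>18)&(h<32)&(S>150)&tm; st("yellow top",yl,.051)
    for l,z in(("wheel",.0455),("chock_grip",.09)):
        for d in silhouettes(c,l): 
            a,b=loc(p,pix2w(s,d["point"],z)[None,:2])
            if abs(b)<.04 and abs(a)<.2: st(l,d["mask"],z)
    x0,y0,w,hh=cv2.boundingRect(tm.astype(np.uint8)); crop=s["pixels"][y0-10:y0+hh+10,x0:x0+w]
    cv2.imwrite(f"pics/c_{c}.png",cv2.resize(crop,None,fx=3,fy=3,interpolation=cv2.INTER_CUBIC)[:,:,::-1])
a=cv2.imread("pics/c_top.png");b=cv2.imread("pics/c_scene.png");w=max(a.shape[1],b.shape[1])
pad=lambda i:cv2.copyMakeBorder(i,0,0,0,w-i.shape[1],cv2.BORDER_CONSTANT)
o=np.vstack([pad(a),pad(b)]);k=min(1,800/o.shape[1],600/o.shape[0]);cv2.imwrite("pics/c.png",cv2.resize(o,None,fx=k,fy=k))
E
```

```text
top yaw -107.139343065825 [ 0.53697344  0.02940794 -1.86993429] n 2085 med 0.001642892919676956
kerb 2085 u [-221.3   73.8  207.9] v [-25.4   1.   29.5]
hump66 72 0.05322270505317158 [0.04953985 0.0569063 ]
white 3186 u [-225.5   23.3  169.5] v [-31.5  -3.3  30.8]
red 79 u [112.7 117.8 123.6] v [-12.1  -0.4  11.9]
redtop 79 u [109.9 115.  120.6] v [-12.6  -1.   11. ]
yellow top 450 u [-202.5 -165.4   50.6] v [-16.9  -2.5  15.9]
wheel 713 u [-119.9  -83.7  -47.6] v [-18.4  -0.2  17.9]
chock_grip 550 u [-196.5 -171.2 -145.4] v [-18.1  -2.4  13.8]
scene yaw -107.09100171657732 [ 0.53817203  0.02904834 -1.86909058] n 1606 med 0.0023487461936557395
kerb 1606 u [-210.6  145.1  198.3] v [-115.1  -18.3   26.4]
hump66 25 0.05326651373199886 [0.05025629 0.0564996 ]
white 2646 u [-224.3   36.4  199.9] v [-66.9   5.9  38.6]
red 39 u [114.2 117.1 120.1] v [-26.7  -8.3  15.1]
redtop 39 u [114.9 117.8 120.7] v [-4.9 12.9 35.6]
yellow top 521 u [-204.3 -164.6  -33.9] v [-18.2  27.5  61.4]
wheel 1106 u [-125.1  -83.9  -45.5] v [-76.6  -6.8  52.6]
```

View pics/c.png

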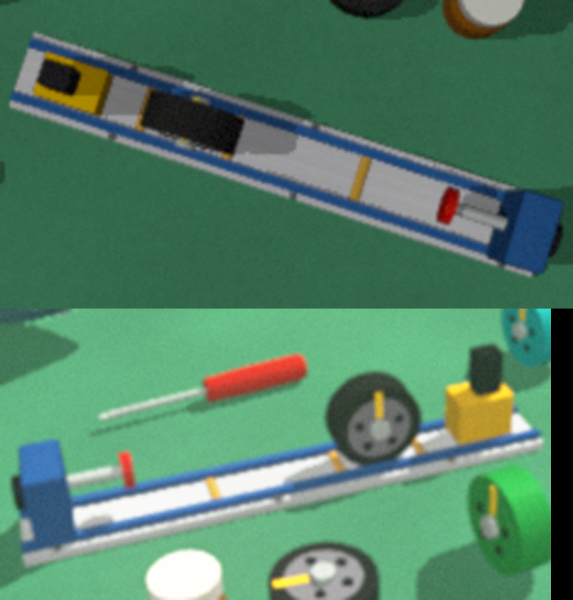

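Consistent: the wheel's centre is at about (0.562, 0.109), track x heading about -107.1°, and wheel x about -71 mm, inside the stated range. The hump at u=53 sets the origin offset to +12.5 mm. The pad front looks to be at about 126 mm. Moving above the wheel.

Emit:
play_rows:
  rows:
    - [9.4,[35.4,61.8,0],[0,0,0.883]]
    - [9.4,[35.4,61.8,0],[0,0,0.883]]
    - [9.4,[35.4,61.8,0],[0,0,0.883]]
    - [9.4,[35.4,61.8,0],[0,0,0.883]]
    - [9.4,[35.4,61.8,0],[0,0,0.883]]
    - [9.4,[35.4,61.8,0],[0,0,0.883]]
    - [9.4,[35.4,61.8,0],[0,0,0.883]]
    - [9.4,[35.4,61.8,0],[0,0,0.883]]

```text
time: 2.07
tool_pos: [0.3747, -0.2179, 0.2058]
ee_rot: [3.14, 0.0, 1.276]
wrist_force: [0.4, 0.4, 0.6]
width: 0.094
```

Emit:
play_rows:
  rows:
    - [9.4,[18.8,32.7,0],[0,0,0]]
    - [9.4,[18.8,32.7,0],[0,0,0]]
    - [9.4,[18.8,32.7,0],[0,0,0]]
    - [9.4,[18.8,32.7,0],[0,0,0]]
    - [9.4,[18.8,32.7,0],[0,0,0]]
    - [9.4,[18.8,32.7,0],[0,0,0]]
    - [9.4,[18.8,32.7,0],[0,0,0]]
    - [9.4,[18.8,32.7,0],[0,0,0]]

```text
time: 2.73
tool_pos: [0.541, 0.0714, 0.2057]
ee_rot: [3.141, -0.0, 1.272]
wrist_force: [1.6, -0.5, 0.9]
width: 0.094
```

```bash
cat >> fit.py <<'E'
A=np.radians(-107.12); EX=np.array([np.cos(A),np.sin(A)]); EY=np.array([-EX[1],EX[0]])
O=np.array([.5375,.0292])-.0125*EX   # track origin
def tr(p): d=np.array(p)[:2]-O; return np.round([d@EX*1e3,d@EY*1e3],1)
E
python3 - <<'E'
from fit import *
o=get_obs(); print(o["time"],o["tool_pos"],o["ee_rot"],tr(o["tool_pos"]),O,"wheel",O+EX*-.0713)
E
```

```text
2.7333 [0.54099291 0.07140286 0.20572212] [ 3.14079346e+00 -2.67633722e-05  1.27221505e+00] [-28.9  -9.1] [0.54117967 0.04114613] wheel [0.56216854 0.10928685]
```

Emit:
play_rows:
  rows:
    - [9.4,[2.12,3.79,0],[0,0,0]]
    - [9.4,[2.12,3.79,-3],[0,0,0]]
    - [9.4,[2.12,3.79,-7],[0,0,0]]
    - [9.4,[2.12,3.79,-11],[0,0,0]]
    - [9.4,[2.12,3.79,-15],[0,0,0]]
    - [9.4,[2.12,3.79,-17.9],[0,0,0]]
    - [6.0,[2.12,3.79,-17.9],[0,0,0]]
    - [5.0,[2.12,3.79,-17.9],[0,0,0]]

```text
time: 3.4
tool_pos: [0.5601, 0.107, 0.025]
ee_rot: [-3.138, 0.002, 1.272]
wrist_force: [1.0, 0.4, 0.7]
width: 0.0839
```

```bash
cat >> fit.py <<'E'
def look(name,u0=-.0713,px=110):
    out=[]
    for c in("top","scene"):
        s=snapshot(c); p=O+EX*u0; r,cc=map(int,w2pix(s,[*p,.05])); h=px//2
        r=max(h,min(384-h,r));cc=max(h,min(512-h,cc))
        out.append(cv2.resize(s["pixels"][r-h:r+h,cc-h:cc+h],(400,400),interpolation=cv2.INTER_CUBIC))
    cv2.imwrite("pics/"+name,np.hstack(out)[:,:,::-1])
    o=get_obs();print(round(float(o["time"]),2),np.round(o["tool_pos"],4),tr(o["tool_pos"]),np.round(o["wrist_force"],1),round(float(o["width"]),4))
E
python3 -c "
from fit import *
look('d.png')"
```

```text
3.5 [0.5635 0.1073 0.0292] [-69.8   1.9] [ 0.9 -0.6  0.4] 0.0761
```

View pics/d.png

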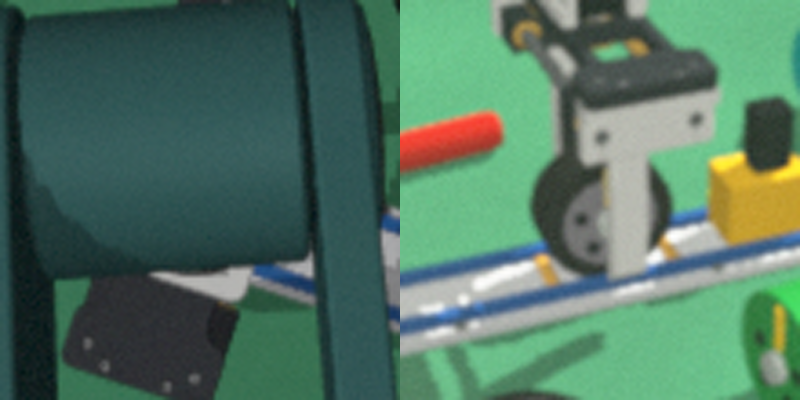

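Emit:
play_rows:
  rows:
    - [4.3,[0,0,0],[0,0,0]]
    - [4.3,[0,0,0],[0,0,0]]
    - [4.3,[0,0,0],[0,0,0]]
    - [4.3,[0,0,0],[0,0,0]]
    - [4.3,[0,0,0],[0,0,0]]
    - [4.3,[0,0,0],[0,0,0]]
    - [4.3,[0,0,0],[0,0,0]]

```text
time: 4.08
tool_pos: [0.5615, 0.1071, 0.0266]
ee_rot: [3.141, -0.0, 1.272]
wrist_force: [-0.8, 0.5, 0.5]
width: 0.0428
```

```bash
python3 -c "
from fit import *
o=get_obs();print(o['time'],o['tool_pos'],tr(o['tool_pos']),o['wrist_force'],o['width'])"
```

```text
4.0833 [0.561502   0.10714499 0.02658342] [-69.1  -0. ] [-0.7586129   0.45054061  0.52742114] 0.04279670035599784
```

Emit:
play_rows:
  rows:
    - [4.0,[0,0,0],[0,0,0]]
    - [4.0,[0,0,0],[0,0,0]]

```text
time: 4.25
tool_pos: [0.5611, 0.1073, 0.0264]
ee_rot: [-3.141, 0.0, 1.272]
wrist_force: [-0.6, -0.1, 0.2]
width: 0.0403
```

Emit:
play_rows:
  rows:
    - [3.95,[0,0,0],[0,0,0]]
    - [3.95,[0,0,0],[0,0,0]]

```text
time: 4.42
tool_pos: [0.561, 0.1073, 0.0264]
ee_rot: [-3.14, 0.0, 1.272]
wrist_force: [-2.7, 0.6, 2.4]
width: 0.0396
```

Emit:
play_rows:
  rows:
    - [3.95,[0,0,-0.05],[0,0,0]]
    - [3.95,[-0.09,-0.29,-0.1],[0,0,0]]
    - [3.95,[-0.18,-0.57,-0.1],[0,0,0]]
    - [3.95,[-0.27,-0.86,-0.1],[0,0,0]]
    - [3.95,[-0.35,-1.15,-0.1],[0,0,0]]
    - [3.95,[-0.35,-1.15,-0.1],[0,0,0]]

```text
time: 4.92
tool_pos: [0.5588, 0.095, 0.026]
ee_rot: [3.139, -0.0, 1.271]
wrist_force: [1.2, 2.2, 3.3]
width: 0.0399
```

```bash
cat >> fit.py <<'E'
def stripe(u,name=None):
    """stripe angle from scene image, wheel centre at track x=u (m), z=.0455; far... camera side face"""
    s=snapshot("scene");H=hsv(s);h,S,V=H[...,0],H[...,1],H[...,2]
    # camera-side face plane v=+.014
    R,t=cam(s); c=-R.T@t; n=np.array([*EY,0]); p0=np.array([*(O+.014*EY),0])
    ang=[];
    for r,cc in np.argwhere((h>18)&(h<34)&(S>120)&(V>100)):
        d=R.T@np.array([(cc-s["cx"])/s["fx"],(r-s["cy"])/s["fy"],1]); q=c+d*((p0-c)@n)/(d@n)
        x=(q[:2]-O)@EX-u; z=q[2]-.0455
        if .006<np.hypot(x,z)<.034 and z<.036: ang.append((x,z))
    a=np.array(ang).reshape(-1,2); m=a.mean(0) if len(a) else [0,0]
    o=get_obs();print("stripe n",len(a),"mean xz mm",np.round(np.array(m)*1e3,1),"angle",round(float(np.arctan2(m[0],m[1])),2),"|",round(float(o["time"]),2),np.round(o["tool_pos"],4),tr(o["tool_pos"]),np.round(o["wrist_force"],1),round(float(o["width"]),4))
    if name:
        r,cc=map(int,w2pix(s,[*(O+EX*u),.05])); h=50
        cv2.imwrite("pics/"+name,cv2.resize(s["pixels"][r-h:r+h,cc-h:cc+h],(500,500),interpolation=cv2.INTER_CUBIC)[:,:,::-1])
E
python3 -c "
from fit import *
stripe(-.059,'e.png')"
```

```text
stripe n 0 mean xz mm [0. 0.] angle 0.0 | 4.97 [0.5588 0.0951 0.026 ] [-56.7   0.9] [1.2 2.5 3.5] 0.0399
```

View pics/e.png

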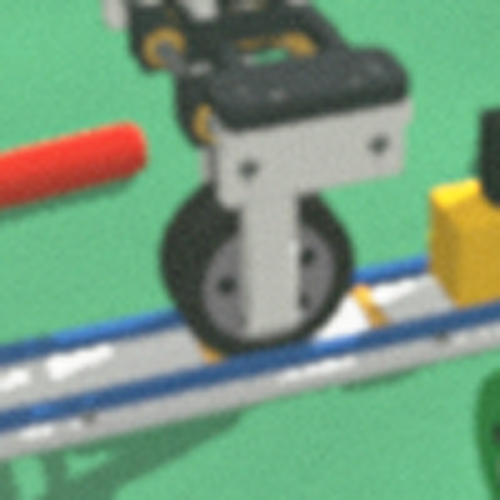

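Emit:
play_rows:
  rows:
    - [3.97,[-0.09,-0.29,0.0],[0,0,0]]
    - [3.97,[-0.18,-0.57,0.05],[0,0,0]]
    - [3.97,[-0.27,-0.86,0.1],[0,0,0]]
    - [3.97,[-0.36,-1.15,0.15],[0,0,0]]
    - [3.97,[-0.42,-1.34,0.15],[0,0,0]]

```text
time: 5.38
tool_pos: [0.5534, 0.0819, 0.0267]
ee_rot: [-3.141, 0.0, 1.271]
wrist_force: [1.2, 2.8, 0.2]
width: 0.0401
```

```bash
python3 -c "
from fit import *
stripe(-.045,'f.png')"
```

```text
stripe n 3 mean xz mm [12.1 30.5] angle 0.38 | 5.43 [0.5533 0.0816 0.0268] [-42.2  -0.3] [ 0.4  1.7 -0.2] 0.0398
```

View pics/f.png

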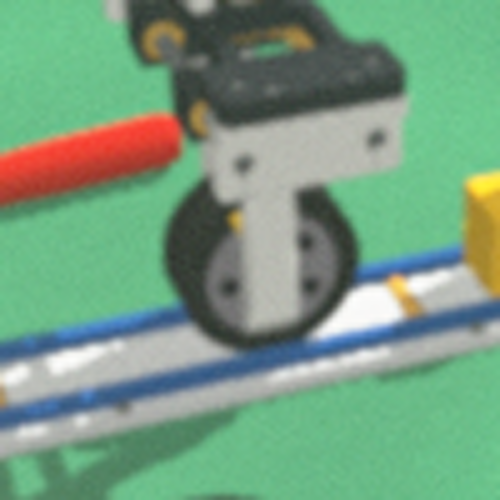

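The stripe tip shows at the finger's upper left (237,217), about 0.6–0.7 rad after 27 mm, so the wheel is turning. Carrying on over the hump.

Emit:
play_rows:
  rows:
    - [3.97,[-0.09,-0.29,0.02],[0,0,0]]
    - [3.97,[-0.18,-0.57,0.0],[0,0,0]]
    - [3.97,[-0.27,-0.86,-0.1],[0,0,0]]
    - [3.97,[-0.36,-1.15,-0.2],[0,0,0]]
    - [3.97,[-0.44,-1.43,-0.3],[0,0,0]]
    - [3.97,[-0.53,-1.72,-0.35],[0,0,0]]

```text
time: 5.93
tool_pos: [0.5481, 0.0642, 0.024]
ee_rot: [3.142, 0.001, 1.272]
wrist_force: [-0.2, 0.0, 2.5]
width: 0.0399
```

```bash
python3 -c "
from fit import *
stripe(-.0255,'g.png')"
```

```text
stripe n 29 mean xz mm [16.7 20.1] angle 0.69 | 5.98 [0.5479 0.0635 0.0238] [-23.3  -0.1] [-1.7 -0.9  4.9] 0.0399
```

View pics/g.png

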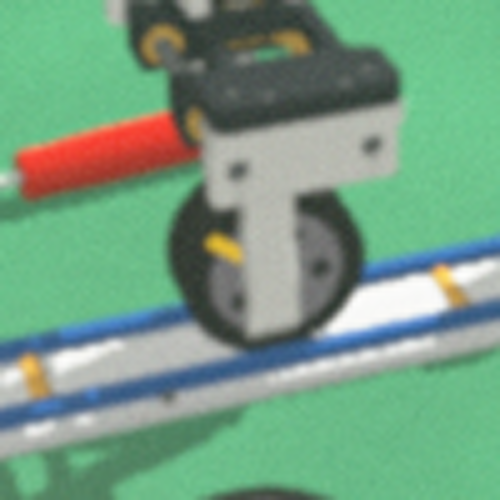

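Stripe runs (240,258)→(210,238), about 1.0 rad at 46 mm: some slip over the hump, still within limits.

Emit:
play_rows:
  rows:
    - [3.97,[-0.1,-0.33,0],[0,0,0]]
    - [3.97,[-0.2,-0.67,0],[0,0,0]]
    - [3.97,[-0.31,-1.0,0],[0,0,0]]
    - [3.97,[-0.41,-1.34,0],[0,0,0]]
    - [3.97,[-0.51,-1.67,0],[0,0,0]]
    - [3.97,[-0.61,-2.0,0],[0,0,0]]
    - [3.97,[-0.72,-2.34,0],[0,0,0]]

```text
time: 6.57
tool_pos: [0.5407, 0.0411, 0.0229]
ee_rot: [-3.14, 0.001, 1.272]
wrist_force: [-0.7, -0.1, -3.3]
width: 0.0399
```

```bash
python3 -c "
from fit import *
stripe(-.001,'i.png')"
```

```text
stripe n 31 mean xz mm [17.3 16.6] angle 0.81 | 6.62 [0.5404 0.0405 0.0229] [ 0.9 -0.5] [ 0.4 -0.5 -3.8] 0.0396
```

View pics/i.png

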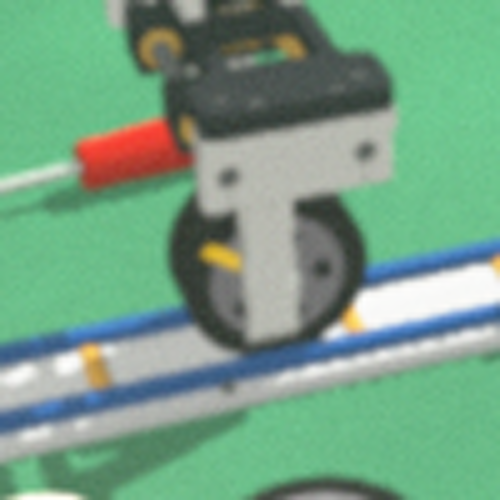

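It has hung in the pinch since leaving the hump: wrist z is -3.8 N, and the stripe (240,268)→(203,248) is only about 1.1 rad. I'll undo that skid by carrying it back 18 mm unturned and barely off the floor, then set it down, take it afresh and roll again bearing down.

Emit:
play_rows:
  rows:
    - [3.85,[0,0,0.15],[0,0,0]]
    - [3.85,[0.12,0.38,0.2],[0,0,0]]
    - [3.85,[0.24,0.77,0.2],[0,0,0]]
    - [3.85,[0.35,1.15,0.2],[0,0,0]]
    - [3.85,[0.47,1.53,0.2],[0,0,0]]
    - [3.85,[0.53,1.72,0.2],[0,0,0]]
    - [3.85,[0.53,1.72,0.2],[0,0,0]]
    - [3.85,[0.53,1.72,0.0],[0,0,0]]

```text
time: 7.28
tool_pos: [0.547, 0.0591, 0.0238]
ee_rot: [3.141, -0.0, 1.272]
wrist_force: [-0.3, -1.0, -2.3]
width: 0.0395
```

Emit:
play_rows:
  rows:
    - [3.85,[0,0,-0.1],[0,0,0]]
    - [4.15,[0,0,-0.1],[0,0,0]]
    - [4.4,[0,0,0.0],[0,0,0]]
    - [4.4,[0,0,0.35],[0,0,0]]
    - [4.4,[0,0,0.35],[0,0,0]]

```text
time: 7.7
tool_pos: [0.5475, 0.0588, 0.0282]
ee_rot: [3.139, -0.001, 1.272]
wrist_force: [0.1, -0.3, -0.8]
width: 0.044
```

```bash
python3 -c "
from fit import *
stripe(-.0185)
s=snapshot('scene')
for d in silhouettes('scene','wheel'):
    ys,xs=np.nonzero(d['mask']);
    if 60<abs(d['point'][1]-w2pix(s,[*(O-EX*.0185),.0455])[1]): continue
    print(ys.min(),ys.max(),xs.min(),xs.max(),[np.round(w2pix(s,[*(O+EX*u),.0455]),1) for u in(-.0565,-.0185,.019)])
"
```

```text
stripe n 31 mean xz mm [16.  16.1] angle 0.78 | 7.75 [0.5474 0.0587 0.028 ] [-18.6   0.7] [-0.2 -0.2  0.2] 0.0441
193 225 205 244 [array([205. , 240.4]), array([208.7, 222.3]), array([212.5, 203.9])]
```

Emit:
play_rows:
  rows:
    - [4.4,[0.06,0.19,-0.13],[0,0,0]]
    - [4.1,[0.06,0.19,-0.13],[0,0,0]]
    - [3.97,[0.06,0.19,-0.13],[0,0,0]]
    - [3.97,[0.06,0.19,-0.18],[0,0,0]]
    - [3.97,[0.06,0.19,-0.23],[0,0,0]]

```text
time: 8.27
tool_pos: [0.5472, 0.0609, 0.0254]
ee_rot: [-3.142, -0.0, 1.272]
wrist_force: [-2.0, -0.1, 6.3]
width: 0.0399
```

Emit:
play_rows:
  rows:
    - [3.97,[-0.09,-0.29,-0.03],[0,0,0]]
    - [3.97,[-0.18,-0.57,-0.03],[0,0,0]]

```text
time: 8.43
tool_pos: [0.5458, 0.0556, 0.0249]
ee_rot: [3.141, -0.001, 1.272]
wrist_force: [0.2, 2.3, 3.1]
width: 0.04
```

Bearing down 3 N and rolling; carry on in short checked bits.

Emit:
play_rows:
  rows:
    - [3.97,[-0.09,-0.29,-0.02],[0,0,0]]
    - [3.97,[-0.18,-0.57,-0.04],[0,0,0]]

```text
time: 8.6
tool_pos: [0.5438, 0.0493, 0.0243]
ee_rot: [3.141, -0.001, 1.272]
wrist_force: [-0.3, 1.7, 3.9]
width: 0.0399
```

Emit:
play_rows:
  rows:
    - [3.97,[-0.09,-0.29,-0.02],[0,0,0]]
    - [3.97,[-0.18,-0.57,-0.02],[0,0,0]]

```text
time: 8.77
tool_pos: [0.5419, 0.0433, 0.0237]
ee_rot: [3.141, -0.0, 1.272]
wrist_force: [0.8, 1.1, 1.0]
width: 0.0399
```

```bash
python3 -c "
from fit import *
stripe(-.003)"
```

```text
stripe n 36 mean xz mm [21.1  5.2] angle 1.33 | 8.82 [0.5417 0.0427 0.0236] [-1.6  0.1] [-0.1  1.7  1.8] 0.0398
```

```bash
sed -i 's/^    a=np.array(ang).reshape(-1,2);/    a=np.array(ang).reshape(-1,2)\n    if len(a)>8: w,E=np.linalg.eigh(np.cov(a.T)); e=E[:,1]*np.sign(E[0,1]); print("pca",round(float(np.arctan2(e[0],e[1])),2),np.round(np.sqrt(w)*1e3,1))\n   /' fit.py; python3 -c "
from fit import *
stripe(-.003,'j.png')"
```

```text
pca 1.4 [2.3 5.8]
stripe n 34 mean xz mm [20.8  4.3] angle 1.36 | 8.87 [0.5417 0.0429 0.0236] [-1.8  0. ] [0.  0.1 1.6] 0.0398
```

View pics/j.png

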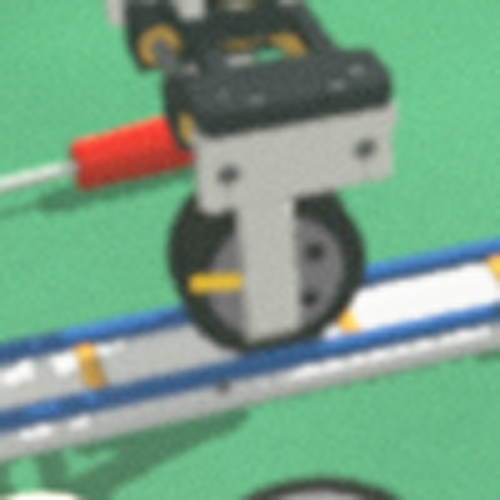

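The stripe (240,283)→(190,283) is horizontal in the image while the track slopes about 12°, which gives about 1.37 rad at about 67 mm. Rolling on, 4 mm more before the 75 mm limit gives step 1 some margin.

Emit:
play_rows:
  rows:
    - [3.97,[-0.09,-0.29,-0.03],[0,0,0]]
    - [3.97,[-0.14,-0.46,-0.03],[0,0,0]]

```text
time: 9.03
tool_pos: [0.5404, 0.0388, 0.0233]
ee_rot: [3.141, 0.0, 1.272]
wrist_force: [1.0, 0.8, 0.4]
width: 0.0402
```

```bash
python3 -c "
from fit import *
stripe(.002)"
```

```text
pca 1.49 [2.6 5.5]
stripe n 37 mean xz mm [19.9  2.4] angle 1.45 | 9.08 [0.5404 0.0385 0.0233] [ 2.8 -0. ] [0.7 0.4 1.8] 0.0401
```

Emit:
play_rows:
  rows:
    - [3.97,[-0.09,-0.29,-0.03],[0,0,0]]
    - [3.97,[-0.18,-0.57,-0.03],[0,0,0]]

```text
time: 9.25
tool_pos: [0.5385, 0.0332, 0.0229]
ee_rot: [-3.142, 0.0, 1.272]
wrist_force: [1.0, 1.2, -0.1]
width: 0.0399
```

Emit:
play_rows:
  rows:
    - [3.97,[-0.09,-0.29,-0.02],[0,0,0]]
    - [3.97,[-0.18,-0.57,-0.02],[0,0,0]]

```text
time: 9.42
tool_pos: [0.5364, 0.0274, 0.0226]
ee_rot: [-3.141, 0.0, 1.272]
wrist_force: [0.8, 1.2, -0.3]
width: 0.04
```

```bash
python3 -c "
from fit import *
stripe(.015)"
```

```text
pca 1.84 [2.5 5.2]
stripe n 34 mean xz mm [18.1 -4.1] angle 1.79 | 9.47 [0.5361 0.0268 0.0226] [15.2 -0.6] [ 0.8 -0.1 -0.5] 0.0398
```

Emit:
play_rows:
  rows:
    - [3.97,[-0.09,-0.29,-0.07],[0,0,0]]
    - [3.97,[-0.18,-0.57,-0.08],[0,0,0]]
    - [3.97,[-0.27,-0.86,-0.09],[0,0,0]]
    - [3.97,[-0.35,-1.15,-0.1],[0,0,0]]

```text
time: 9.8
tool_pos: [0.5329, 0.0159, 0.0217]
ee_rot: [-3.141, 0.0, 1.272]
wrist_force: [0.1, 1.5, -0.7]
width: 0.0399
```

```bash
python3 -c "
from fit import *
stripe(.027)"
```

```text
pca 2.11 [2.6 4.3]
stripe n 29 mean xz mm [ 16.2 -11.3] angle 2.18 | 9.85 [0.5327 0.0153 0.0217] [27.2 -0.5] [ 0.2  0.5 -0.9] 0.0399
```

Emit:
play_rows:
  rows:
    - [3.97,[-0.09,-0.29,-0.02],[0,0,0]]
    - [3.97,[-0.18,-0.57,-0.04],[0,0,0]]
    - [3.97,[-0.27,-0.86,-0.06],[0,0,0]]
    - [3.97,[-0.35,-1.15,-0.08],[0,0,0]]

```text
time: 10.18
tool_pos: [0.5296, 0.0044, 0.0211]
ee_rot: [-3.141, 0.0, 1.272]
wrist_force: [0.3, 1.4, 0.2]
width: 0.0396
```

```bash
python3 -c "
from fit import *
stripe(.039)"
```

```text
pca 1.73 [3.  5.1]
stripe n 24 mean xz mm [ 15.2 -15.9] angle 2.38 | 10.23 [0.5295 0.0038 0.0211] [39.1 -0.2] [-0.4  0.3  0. ] 0.0396
```

Emit:
play_rows:
  rows:
    - [3.97,[-0.09,-0.29,-0.06],[0,0,0]]
    - [3.97,[-0.18,-0.57,-0.07],[0,0,0]]
    - [3.97,[-0.27,-0.86,-0.08],[0,0,0]]
    - [3.97,[-0.35,-1.15,-0.1],[0,0,0]]

```text
time: 10.57
tool_pos: [0.5262, -0.0072, 0.0201]
ee_rot: [-3.142, 0.0, 1.272]
wrist_force: [0.5, 1.7, -0.7]
width: 0.0402
```

```bash
python3 -c "
from fit import *
stripe(.051,'k.png')"
```

```text
pca 1.93 [2.1 3.4]
stripe n 15 mean xz mm [ 13.8 -25.2] angle 2.64 | 10.62 [ 0.526  -0.0077  0.0201] [51.2 -0.1] [-0.4  1.2 -1.8] 0.0399
```

View pics/k.png

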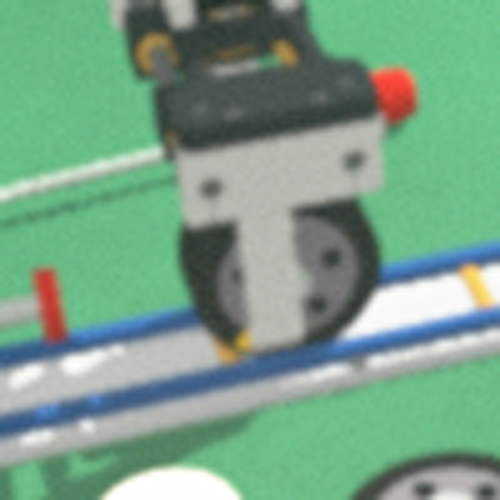

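The stripe tip is at (242,342), close to 2.6 rad, and the hub has drifted up and back between the pads. Taking it afresh before the hump.

Emit:
play_rows:
  rows:
    - [4.2,[0,0,0],[0,0,0]]
    - [4.4,[0.06,0.19,0.3],[0,0,0]]
    - [4.4,[0.1,0.33,0.65],[0,0,0]]
    - [4.1,[0.1,0.33,0.65],[0,0,0]]
    - [3.97,[0.1,0.33,0.65],[0,0,0]]
    - [3.97,[0.1,0.33,0.6],[0,0,0]]
    - [3.97,[0.1,0.33,0.5],[0,0,0]]

```text
time: 11.2
tool_pos: [0.5275, -0.0034, 0.027]
ee_rot: [3.141, -0.0, 1.272]
wrist_force: [-6.0, 1.8, 13.3]
width: 0.0403
```

Emit:
play_rows:
  rows:
    - [3.97,[-0.07,-0.24,0],[0,0,0]]
    - [3.97,[-0.15,-0.48,0],[0,0,0]]
    - [3.97,[-0.22,-0.72,0.03],[0,0,0]]

```text
time: 11.45
tool_pos: [0.5254, -0.0102, 0.0263]
ee_rot: [3.141, -0.001, 1.272]
wrist_force: [-0.3, 1.4, 0.7]
width: 0.0399
```

```bash
python3 -c "
from fit import *
stripe(.053)
s=snapshot('scene')
for d in silhouettes('scene','wheel'):
    ys,xs=np.nonzero(d['mask']);
    if 45<abs(d['point'][1]-w2pix(s,[*(O+EX*.053),.0455])[1]): continue
    print(d['confidence'],ys.min(),ys.max(),xs.min(),xs.max(),[np.round(w2pix(s,[*(O+EX*u),.0455]),1) for u in(.0155,.053,.09)])
"
```

```text
pca 1.17 [1.8 2.7]
stripe n 13 mean xz mm [  9.2 -26.6] angle 2.81 | 11.5 [ 0.5252 -0.0108  0.0262] [54.3  0. ] [-2.2  1.8  5.5] 0.0401
0.67 200 233 168 208 [array([212.1, 205.7]), array([216. , 186.9]), array([220. , 167.8])]
```

Emit:
play_rows:
  rows:
    - [3.97,[-0.07,-0.24,0.05],[0,0,0]]
    - [3.97,[-0.15,-0.48,0.1],[0,0,0]]
    - [3.97,[-0.2,-0.67,0.12],[0,0,0]]

```text
time: 11.85
tool_pos: [0.5232, -0.0172, 0.0265]
ee_rot: [3.141, -0.001, 1.272]
wrist_force: [0.5, 2.8, 1.0]
width: 0.0402
```

```bash
python3 -c "
from fit import *
stripe(.060,'l.png')"
```

```text
pca 1.68 [1.7 2.7]
stripe n 12 mean xz mm [  4.5 -27.8] angle 2.98 | 11.9 [ 0.5231 -0.0176  0.0265] [61.5 -0. ] [-0.1  1.6  1.2] 0.0401
```

View pics/l.png

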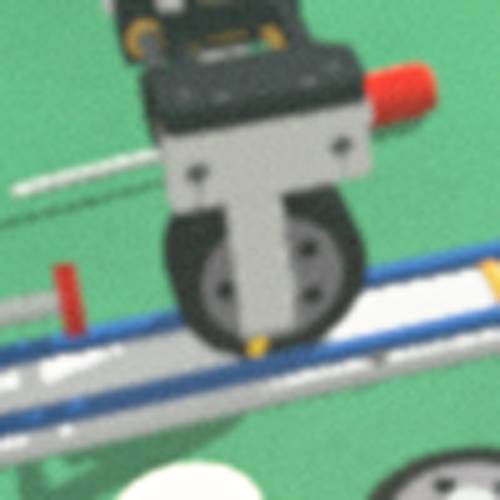

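The stripe tip is now below the finger at (258,345), about 2.95 rad at about 130 mm: step 2 is done. Over the last hump towards the pad.

Emit:
play_rows:
  rows:
    - [3.97,[-0.09,-0.29,0.02],[0,0,0]]
    - [3.97,[-0.18,-0.57,-0.02],[0,0,0]]
    - [3.97,[-0.27,-0.86,-0.1],[0,0,0]]
    - [3.97,[-0.35,-1.15,-0.2],[0,0,0]]
    - [3.97,[-0.41,-1.34,-0.3],[0,0,0]]

```text
time: 12.32
tool_pos: [0.5189, -0.0321, 0.0249]
ee_rot: [3.141, 0.002, 1.272]
wrist_force: [-3.7, -0.5, 8.7]
width: 0.0397
```

Emit:
play_rows:
  rows:
    - [3.97,[-0.06,-0.19,-0.1],[0,0,0]]
    - [3.97,[-0.12,-0.38,-0.2],[0,0,0]]

```text
time: 12.48
tool_pos: [0.5177, -0.0363, 0.023]
ee_rot: [3.141, 0.003, 1.272]
wrist_force: [-3.3, -1.4, 7.5]
width: 0.0402
```

```bash
cat > st.py <<'E'
from fit import *
o=get_obs();f=o["wrist_force"];print(round(float(o["time"]),2),np.round(o["tool_pos"],4),tr(o["tool_pos"]),"Fx,Fy,Fz track",np.round([f[:2]@EX,f[:2]@EY,f[2]],1),round(float(o["width"]),4))
E
python3 st.py
```

```text
12.48 [ 0.5177 -0.0363  0.023 ] [81.   0.3] Fx,Fy,Fz track [ 2.3 -2.7  7.5] 0.0402
```

Emit:
play_rows:
  rows:
    - [3.97,[-0.06,-0.19,0],[0,0,0]]
    - [3.97,[-0.09,-0.29,0],[0,0,0]]
    - [3.97,[-0.09,-0.29,0],[0,0,0]]

```text
time: 12.73
tool_pos: [0.5167, -0.0388, 0.022]
ee_rot: [3.141, 0.002, 1.271]
wrist_force: [-2.2, -1.8, 4.1]
width: 0.0399
```

Emit:
play_rows:
  rows:
    - [3.97,[-0.06,-0.19,0],[0,0,0]]
    - [3.97,[-0.09,-0.29,0],[0,0,0]]
    - [3.97,[-0.09,-0.29,0],[0,0,0]]

```text
time: 12.98
tool_pos: [0.516, -0.0407, 0.0213]
ee_rot: [3.142, 0.0, 1.272]
wrist_force: [0.7, -0.6, 1.7]
width: 0.04
```

```bash
python3 st.py;  python3 -c "
from fit import *
s=snapshot('scene')
for d in silhouettes('scene','wheel'):
    ys,xs=np.nonzero(d['mask']);
    if 45<abs(d['point'][1]-w2pix(s,[*(O+EX*.087),.0455])[1]): continue
    print(d['confidence'],ys.min(),ys.max(),xs.min(),xs.max(),[np.round(w2pix(s,[*(O+EX*u),.0455]),1) for u in(.0495,.087,.1245)])
"
```

```text
12.98 [ 0.516  -0.0407  0.0213] [85.6  0. ] Fx,Fy,Fz track [0.4 0.9 1.7] 0.04
0.78 206 235 153 193 [array([215.7, 188.6]), array([219.6, 169.4]), array([223.7, 149.5])]
0.38 175 200 140 220 [array([215.7, 188.6]), array([219.6, 169.4]), array([223.7, 149.5])]
```

Emit:
play_rows:
  rows:
    - [3.97,[-0.06,-0.19,-0.03],[0,0,0]]
    - [3.97,[-0.12,-0.38,-0.06],[0,0,0]]
    - [3.97,[-0.12,-0.38,-0.06],[0,0,0]]

```text
time: 13.33
tool_pos: [0.5148, -0.0442, 0.0209]
ee_rot: [-3.141, -0.0, 1.272]
wrist_force: [0.7, 0.3, -0.2]
width: 0.0398
```

Emit:
play_rows:
  rows:
    - [3.97,[-0.06,-0.19,-0.03],[0,0,0]]
    - [3.97,[-0.09,-0.29,-0.03],[0,0,0]]
    - [3.97,[-0.09,-0.29,-0.03],[0,0,0]]

```text
time: 13.58
tool_pos: [0.5138, -0.0473, 0.0206]
ee_rot: [-3.141, -0.0, 1.272]
wrist_force: [1.3, -0.4, -0.5]
width: 0.0401
```

Emit:
play_rows:
  rows:
    - [3.97,[-0.06,-0.19,0],[0,0,0]]
    - [3.97,[-0.09,-0.29,0],[0,0,0]]
    - [3.97,[-0.09,-0.29,0],[0,0,0]]

```text
time: 13.83
tool_pos: [0.5126, -0.0502, 0.0205]
ee_rot: [-3.141, 0.0, 1.272]
wrist_force: [0.8, 1.0, -1.2]
width: 0.0398
```

```bash
python3 st.py
```

```text
13.83 [ 0.5126 -0.0502  0.0205] [95.7 -0.4] Fx,Fy,Fz track [-1.2  0.5 -1.2] 0.0398
```

Emit:
play_rows:
  rows:
    - [3.97,[-0.06,-0.19,-0.05],[0,0,0]]
    - [3.97,[-0.09,-0.29,-0.05],[0,0,0]]
    - [3.97,[-0.09,-0.29,-0.05],[0,0,0]]

```text
time: 14.08
tool_pos: [0.5126, -0.0505, 0.0204]
ee_rot: [-3.141, -0.005, 1.272]
wrist_force: [1.9, 7.3, 0.3]
width: 0.0396
```

Emit:
play_rows:
  rows:
    - [3.97,[-0.06,-0.19,0],[0,0,0]]
    - [3.97,[-0.09,-0.29,0],[0,0,0]]
    - [3.97,[-0.09,-0.29,0],[0,0,0]]

```text
time: 14.33
tool_pos: [0.5119, -0.0527, 0.0204]
ee_rot: [-3.142, -0.007, 1.272]
wrist_force: [2.5, 9.6, -1.0]
width: 0.0402
```

```bash
python3 st.py; python3 -c "
from fit import *
stripe(.092,'m.png')
s=snapshot('scene')
for d in silhouettes('scene','wheel')[:4]:
    ys,xs=np.nonzero(d['mask']); print(round(d['confidence'],2),ys.min(),ys.max(),xs.min(),xs.max())
print([np.round(w2pix(s,[*(O+EX*u),.0455]),1) for u in(.08,.09)])
"
```

```text
14.33 [ 0.5119 -0.0527  0.0204] [98.3 -0.3] Fx,Fy,Fz track [-9.9 -0.4 -1. ] 0.0402
pca 0.51 [2.1 6.2]
stripe n 34 mean xz mm [-14.3 -18.9] angle -2.49 | 14.38 [ 0.512  -0.0527  0.0204] [98.3 -0.3] [ 2.9  9.4 -0.8] 0.0402
0.92 221 266 285 321
0.91 149 180 300 326
0.88 206 238 148 188
0.57 183 222 338 377
[array([218.9, 173. ]), array([220. , 167.8])]
```

View pics/m.png

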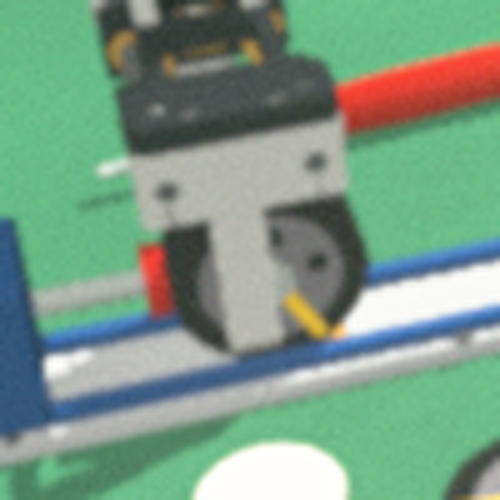

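The wheel touches the pad (red at (155,280)) with about 10 N, chock far away: step 3 is done. Letting go and rising.

Emit:
play_rows:
  rows:
    - [4.2,[0.03,0.1,0],[0,0,0]]
    - [5.0,[0.03,0.1,0],[0,0,0]]
    - [7.0,[0.03,0.1,0],[0,0,0]]
    - [7.0,[0.03,0.1,0],[0,0,0]]
    - [7.0,[0.03,0.1,3],[0,0,0]]
    - [7.0,[0.03,0.1,7],[0,0,0]]
    - [7.0,[0.03,0.1,11],[0,0,0]]
    - [7.0,[0.03,0.1,11],[0,0,0]]

```text
time: 15.15
tool_pos: [0.5165, -0.0564, 0.1399]
ee_rot: [3.125, -0.001, 1.271]
wrist_force: [-0.0, -0.2, 1.1]
width: 0.0699
```

Emit:
play_rows:
  rows:
    - [7.0,[8.0,25.9,0],[0,0,0]]
    - [7.0,[8.0,25.9,0],[0,0,0]]
    - [7.0,[8.0,25.9,0],[0,0,0]]
    - [7.0,[8.0,25.9,0],[0,0,0]]
    - [7.0,[8.0,25.9,0],[0,0,0]]
    - [7.0,[8.0,25.9,0],[0,0,0]]
    - [7.0,[8.0,25.9,0],[0,0,0]]
    - [7.0,[8.0,25.9,0],[0,0,0]]

```text
time: 15.82
tool_pos: [0.592, 0.2083, 0.1294]
ee_rot: [-3.141, -0.001, 1.277]
wrist_force: [-0.2, -0.3, 0.1]
width: 0.0703
```

```bash
python3 st.py; python3 -c "
from fit import *
s=snapshot('scene');H=hsv(s)
for l in('wheel','chock'):
  for d in silhouettes('scene',l)[:4]:
    ys,xs=np.nonzero(d['mask']); print(l,round(d['confidence'],2),ys.min(),ys.max(),xs.min(),xs.max())
R,t=cam(s);c=-R.T@t;n=np.array([*EY,0])
def onv(r,cc,v):
    p0=np.array([*(O+v*EY),0]);d=R.T@np.array([(cc-s['cx'])/s['fx'],(r-s['cy'])/s['fy'],1]);q=c+d*((p0-c)@n)/(d@n);return (q[:2]-O)@EX,q[2]
def rng(m,v):
    q=np.array([onv(*p,v) for p in np.argwhere(m)]);k=(q[:,1]>.012)&(q[:,1]<.1)&(abs(q[:,0])<.25);print(k.sum(),np.round(np.percentile(q[k],[3,50,97],axis=0)*1e3,1).T)
h,S,V=cv2.split(H)
ym=(h>18)&(h<34)&(S>140);rng(ym&(np.indices(h.shape)[1]>250),.017)
bb=(V<60)&(np.indices(h.shape)[1]>275)&(np.indices(h.shape)[1]<305)&(np.indices(h.shape)[0]>165)&(np.indices(h.shape)[0]<200);rng(bb,.010)
"
```

```text
15.82 [0.592  0.2083 0.1294] [-174.7   -0.7] Fx,Fy,Fz track [ 0.4 -0.1  0.1] 0.0703
wheel 0.97 221 265 285 321
wheel 0.97 149 180 301 325
wheel 0.77 184 221 339 377
wheel 0.67 198 238 148 189
chock 0.73 173 213 275 304
chock 0.51 198 238 148 189
523 [[-186.3 -156.4 -131.3]
 [  19.    43.9   71.6]]
16 [[-176.7 -169.4 -157. ]
 [  60.6   72.1   83.5]]
```

Emit:
play_rows:
  rows:
    - [7.0,[0,0,-2],[0,0,0]]
    - [7.0,[0,0,-5],[0,0,0]]
    - [5.0,[0,0,-7.4],[0,0,0]]
    - [3.0,[0,0,-7.4],[0,0,0]]
    - [1.7,[0,0,-7.4],[0,0,0]]
    - [1.7,[0,0,-7.4],[0,0,0]]
    - [1.7,[0,0,-7.4],[0,0,0]]
    - [1.7,[0,0,-7.4],[0,0,0]]

```text
time: 16.63
tool_pos: [0.593, 0.2041, 0.0589]
ee_rot: [3.138, -0.002, 1.271]
wrist_force: [-0.4, -0.7, 0.1]
width: 0.0337
```

Emit:
play_rows:
  rows:
    - [1.7,[0,0,0],[0,0,0]]
    - [1.7,[0,0,0],[0,0,0]]

```text
time: 16.8
tool_pos: [0.5914, 0.2046, 0.0576]
ee_rot: [3.142, -0.001, 1.272]
wrist_force: [-8.7, 1.1, 5.0]
width: 0.0201
```

```bash
python3 st.py
```

```text
16.8 [0.5914 0.2046 0.0576] [-1.71e+02 -1.00e-01] Fx,Fy,Fz track [ 1.5 -8.7  5. ] 0.0201
```

Emit:
play_rows:
  rows:
    - [1.7,[-0.25,-0.7,0],[0,0,0]]
    - [1.7,[-0.75,-2.28,0],[0,0,0]]
    - [1.7,[-1.38,-4.32,0],[0,0,0]]
    - [1.7,[-2.02,-6.4,0],[0,0,0]]
    - [1.7,[-2.7,-8.6,0],[0,0,0]]
    - [1.7,[-3.34,-10.7,0],[0,0,0]]
    - [1.7,[-3.9,-12.5,0],[0,0,0]]
    - [1.7,[-4.29,-13.75,0],[0,0,0]]

```text
time: 17.47
tool_pos: [0.5485, 0.066, 0.0576]
ee_rot: [3.14, -0.002, 1.271]
wrist_force: [-0.2, 3.4, 4.9]
width: 0.0202
```

Emit:
play_rows:
  rows:
    - [1.7,[-0.12,-0.38,0],[0,0,0]]
    - [1.7,[-0.35,-1.15,0],[0,0,0]]
    - [1.7,[-0.59,-1.91,0],[0,0,0]]
    - [1.7,[-0.74,-2.39,0],[0,0,0]]
    - [1.7,[-0.88,-2.87,0],[0,0,0]]
    - [1.7,[-0.94,-3.06,0],[0,0,0]]
    - [1.7,[-0.94,-3.06,0],[0,0,0]]

```text
time: 18.05
tool_pos: [0.5391, 0.0359, 0.0575]
ee_rot: [3.141, -0.0, 1.272]
wrist_force: [-2.1, 0.6, 5.7]
width: 0.0198
```

```bash
python3 st.py
```

```text
18.05 [0.5391 0.0359 0.0575] [ 5.6 -0.4] Fx,Fy,Fz track [ 0.  -2.2  5.7] 0.0198
```

Emit:
play_rows:
  rows:
    - [1.7,[-0.09,-0.29,0],[0,0,0]]
    - [1.7,[-0.18,-0.57,0],[0,0,0]]
    - [1.7,[-0.26,-0.86,0],[0,0,0]]
    - [1.7,[-0.26,-0.86,0],[0,0,0]]

```text
time: 18.38
tool_pos: [0.5365, 0.0275, 0.0575]
ee_rot: [3.141, -0.0, 1.272]
wrist_force: [-2.6, 1.9, 7.1]
width: 0.0199
```

Emit:
play_rows:
  rows:
    - [1.7,[-0.03,-0.1,0],[0,0,0]]
    - [1.7,[-0.06,-0.19,0],[0,0,0]]
    - [1.7,[-0.06,-0.19,0],[0,0,0]]

```text
time: 18.63
tool_pos: [0.5361, 0.0259, 0.0575]
ee_rot: [3.141, -0.001, 1.272]
wrist_force: [-1.5, 1.9, 6.8]
width: 0.02
```

Emit:
play_rows:
  rows:
    - [1.7,[-0.03,-0.1,0],[0,0,0]]
    - [1.7,[-0.06,-0.19,0],[0,0,0]]
    - [1.7,[-0.06,-0.19,0],[0,0,0]]

```text
time: 18.88
tool_pos: [0.5355, 0.024, 0.0576]
ee_rot: [3.141, -0.001, 1.272]
wrist_force: [-1.7, 1.9, 6.2]
width: 0.0197
```

```bash
python3 st.py
```

```text
18.88 [0.5355 0.024  0.0576] [18.  -0.4] Fx,Fy,Fz track [-1.3 -2.2  6.2] 0.0197
```

Emit:
play_rows:
  rows:
    - [1.7,[-0.03,-0.1,0],[0,0,0]]
    - [1.7,[-0.045,-0.145,0],[0,0,0]]
    - [1.7,[-0.045,-0.145,0],[0,0,0]]

```text
time: 19.13
tool_pos: [0.5351, 0.0226, 0.0576]
ee_rot: [3.141, -0.001, 1.272]
wrist_force: [-1.8, 2.3, 6.9]
width: 0.0199
```

Emit:
play_rows:
  rows:
    - [1.7,[-0.03,-0.1,0],[0,0,0]]
    - [1.7,[-0.03,-0.1,0],[0,0,0]]

```text
time: 19.3
tool_pos: [0.5347, 0.0216, 0.0575]
ee_rot: [3.141, -0.001, 1.272]
wrist_force: [-1.1, 2.3, 6.0]
width: 0.0202
```

Emit:
play_rows:
  rows:
    - [1.7,[-0.03,-0.1,0],[0,0,0]]
    - [1.7,[-0.03,-0.1,0],[0,0,0]]

```text
time: 19.47
tool_pos: [0.5345, 0.0206, 0.0576]
ee_rot: [3.141, -0.001, 1.272]
wrist_force: [-3.0, 2.2, 5.2]
width: 0.0198
```

```bash
python3 st.py
```

```text
19.47 [0.5345 0.0206 0.0576] [21.6 -0.4] Fx,Fy,Fz track [-1.3 -3.5  5.2] 0.0198
```

Emit:
play_rows:
  rows:
    - [1.7,[-0.03,-0.1,0],[0,0,0]]
    - [1.7,[-0.03,-0.1,0],[0,0,0]]

```text
time: 19.63
tool_pos: [0.5343, 0.02, 0.0576]
ee_rot: [3.141, -0.002, 1.272]
wrist_force: [-1.6, 3.6, 7.3]
width: 0.0199
```

Emit:
play_rows:
  rows:
    - [1.7,[-0.03,-0.1,0],[0,0,0]]
    - [1.7,[-0.03,-0.1,0],[0,0,0]]

```text
time: 19.8
tool_pos: [0.5342, 0.02, 0.0576]
ee_rot: [3.141, -0.004, 1.272]
wrist_force: [-1.2, 5.8, 6.4]
width: 0.02
```

Emit:
play_rows:
  rows:
    - [1.7,[-0.03,-0.1,0],[0,0,0]]
    - [1.7,[-0.03,-0.1,0],[0,0,0]]

```text
time: 19.97
tool_pos: [0.5342, 0.0199, 0.0576]
ee_rot: [3.141, -0.006, 1.273]
wrist_force: [0.5, 8.0, 5.8]
width: 0.0198
```

```bash
python3 st.py; python3 -c "
from fit import *
s=snapshot('scene')
for l in('wheel','chock'):
  for d in silhouettes('scene',l)[:5]:
    ys,xs=np.nonzero(d['mask']); print(l,round(d['confidence'],2),ys.min(),ys.max(),xs.min(),xs.max())"
```

```text
19.97 [0.5342 0.0199 0.0576] [22.4 -0.4] Fx,Fy,Fz track [-7.8 -1.8  5.8] 0.0198
wheel 0.78 184 222 338 378
wheel 0.72 223 265 286 321
wheel 0.61 150 180 299 326
wheel 0.6 198 238 148 188
chock 0.72 194 231 186 215
```

The chock has met the wheel: movement has stalled and force is climbing about 2 N per mm. One more millimetre, then hold.

Emit:
play_rows:
  rows:
    - [1.7,[-0.03,-0.1,0],[0,0,0]]
    - [1.7,[-0.03,-0.1,0],[0,0,0]]
    - [1.7,[-0.03,-0.1,0],[0,0,0]]
    - [1.7,[-0.03,-0.1,0],[0,0,0]]
    - [1.7,[-0.03,-0.1,0],[0,0,0]]
    - [1.7,[-0.03,-0.1,0],[0,0,0]]

```text
time: 20.62
tool_pos: [0.5342, 0.0198, 0.0576]
ee_rot: [3.141, -0.007, 1.273]
wrist_force: [0.8, 10.3, 6.2]
width: 0.0199
```

Emit:
play_rows:
  rows:
    - [2.3,[-0.03,-0.1,0],[0,0,0]]
    - [3.5,[0,0,0],[0,0,0]]
    - [5.5,[0,0,0],[0,0,0]]
    - [7.0,[0,0,0],[0,0,0]]
    - [7.0,[0,0,3],[0,0,0]]
    - [7.0,[0,0,7],[0,0,0]]
    - [7.0,[0,0,10],[0,0,0]]
    - [7.0,[0,0,10],[0,0,0]]

```text
time: 21.28
tool_pos: [0.5372, 0.0154, 0.1642]
ee_rot: [3.128, -0.003, 1.271]
wrist_force: [0.9, -0.1, 1.0]
width: 0.0659
```

Emit:
play_rows:
  rows:
    - [7.0,[0,4,6],[0,0,0]]
    - [7.0,[0,8,8],[0,0,0]]
    - [7.0,[0,12,8],[0,0,0]]
    - [7.0,[0,16,8],[0,0,0]]
    - [7.0,[0,20,8],[0,0,0]]
    - [7.0,[0,20,8],[0,0,0]]

```text
time: 21.78
tool_pos: [0.5328, 0.2199, 0.2363]
ee_rot: [3.142, -0.002, 1.275]
wrist_force: [-0.1, -0.6, -0.3]
width: 0.0699
```

```bash
python3 st.py; python3 -c "
from fit import *
look('n.png',.06,120)
for c in('scene','top'):
  for l in('wheel','chock','spare_wheel','screwdriver','jar'):
   for d in silhouettes(c,l)[:5]:
    ys,xs=np.nonzero(d['mask']); print(c,l,round(d['confidence'],2),ys.min(),ys.max(),xs.min(),xs.max())"
```

```text
21.78 [0.5328 0.2199 0.2363] [-168.3  -60.6] Fx,Fy,Fz track [ 0.6  0.1 -0.3] 0.0699
21.88 [0.5327 0.2192 0.2353] [-167.7  -60.6] [ 0.3 -0.5 -0.8] 0.0703
scene wheel 0.98 221 266 285 322
scene wheel 0.98 149 181 299 326
scene wheel 0.9 183 222 338 378
scene wheel 0.76 198 238 148 188
scene chock 0.6 190 232 186 215
scene spare_wheel 0.72 254 295 204 249
scene screwdriver 0.73 176 202 136 219
scene screwdriver 0.42 198 239 148 189
scene jar 0.68 257 306 154 189
top wheel 0.83 211 237 308 350
top wheel 0.76 106 127 136 160
top wheel 0.64 93 133 236 256
top wheel 0.18 202 226 281 311
top chock 0.85 202 226 281 311
top spare_wheel 0.81 114 153 298 338
top spare_wheel 0.33 211 237 308 350
top screwdriver 0.68 202 226 281 311
top screwdriver 0.65 279 306 226 329
top jar 0.74 133 163 349 381
```

```bash
python3 -c "
from bench import *
print(close_job(), get_obs()['time'])"
```

```text
the job is handed in; nothing more can be done
the job is handed in; nothing more can be done
```

The job is handed in at about 22 s on the robot's clock. The wheel stands on the track between chock and red pad, the robot is clear of everything, and no verdict was reported.

**What I did:**
- **Rolling:** I rolled the wheel in a light pinch over both humps until it met the pad. I took it afresh once after the first hump and once before the last.
- **Pad and chock:** The wheel met the pad with about 10 N. I let go, slid the chock up behind it and pressed with about 10 N at the wrist for 0.5 s. Less the chock's 2 N of friction, that leaves about 8 N on the wheel.

**What went wrong on the way:** After the first hump the wheel hung in the pinch and skidded about 24 mm. I carried it back 18 mm without turning it, raised about 2 mm at most, then set it down and rolled that stretch again. My angle and travel readings come from the stripe in the pictures:

| Step | Turn | Travel | Limits |
|---|---|---|---|
| 1 | about 1.4–1.5 rad | 67–74 mm | over 1.3 rad within 75 mm |
| 2 | about 2.7–2.95 rad | 120–132 mm | over 2.6 rad within 135 mm |

Step 1 is the closer of the two.

**Last checks:**
- **Wheel and chock:** Their outlines meet in both cameras, and the wheel's outline from above is as narrow as at the start, so it is upright.
- **Other things:** The spare wheel, screwdriver and jar are in the same pixel boxes as at the start.
- **Not checked by eye:** The final picture could not be viewed because the limit of 12 was reached, so these checks rest on the networks' outlines and the force readings.

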